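Put the tube mixer into third gear

ROBOT

A 6-joint arm with a two-finger parallel gripper is mounted at the origin on the work surface. World frame = base frame: x ahead of the robot, y to its left, z up, the work surface at z = 0. Lengths are in m, angles in rad, forces in N, time in s.
With the tool pointing down it reaches from about 0.35 to 0.8 m from the base axis. Payload 7.3 kg.
Tool frame: the origin (TCP) lies at the very end of the fingers, on their centre line; the grasp point (between the pads) lies 19 mm behind it (manip.grip_depth is the distance from the TCP to the grasp point, in m); z points along the fingers, y is the line along which they close (so a half turn about z gives the same grasp; the last joint's range is limited). The gripper opens to 85 mm and grips with 20 to 120 N. Pads are 22 mm wide; open, the fingers measure 114 mm over their backs; the gripper's body (76 mm by 85 mm) begins 54 mm behind the grasp point. The pads swing forward as they close: fully open they stand 13 mm farther back than shut.
Start: joints at [-0.146, 0.342, 1.524, -0, 1.275, -0.146], TCP at [0.525, 0, 0.231] pointing down, gripper open.
Joint ranges: [-2.53, 2.53], [-0.77, 2.02], [0.04, 2.7], [-1, 4.14], [0.28, 2.66], [-3.11, 3.11]. Speed limits (rad/s): [2.57, 2.57, 3.14, 3.14, 3.14, 3.14].

INTERFACE

Orientations are given as a unit quaternion [w, x, y, z].
In Python, from station import manip gives the robot as it stands.
- The arm moves only by the tool move_arm, never from a script. Its argument "increments" is one flat list of numbers, 6 for each row, row after row: the shift along the tool's x, y, z in m, then the turn, a rotation vector about the tool's x, y, z in rad. In form: [dx, dy, dz, rx, ry, rz, dx, dy, dz, rx, ry, rz, ...]. A call has 1 to 12 rows; each row is the pose to reach, as a shift and turn from the pose commanded when the call began, along the tool's axes at that moment; what a row does not reach only later rows make up. A row lasts 1/12 s, in which the tool goes at most 41.7 mm and 7.16 degrees, less where a joint would pass 70% of its speed; a pose out of reach is approached as far as the arm can. A call with a gripper value outside its range is refused whole. "gripper" is the opening, from -1 (shut) to 1 (fully open), set as the call begins (left out, the last holds). The fingers move at their own pace and stop on an object; "force" is the grip in N (left out, the last holds). Time passes only in rows, so rows that repeat a pose let the fingers close. It gives the time, the measured TCP pose, the force, the opening and the grip force at its end, in the units of the state.
- manip.read_state(): the state, without advancing time (a new reading comes with each control period).
- manip.grab_frame(name): name is "scene" or "side" or "wrist"; returns the picture (480x640x3 uint8, red, green, blue); there is no depth.
- manip.get_calibration(name): a dict with "fx", "fy", "cx", "cy" (pixels), "rvec" (rotation vector, rad) and "tvec" (3), from world to camera coordinates, as OpenCV has them. Camera axes: x right, y down, z forward; pixel columns grow to the right and rows downward; lengths in m; the calibration is good to about 2 mm. A picture is of the moment at which its call begins: read the wrist's pose just before it. get_calibration takes no time and is no camera call; for the wrist camera it gives the pose at the moment of the call.
- manip.finish_job(): hands the job in; it is judged then, once.
The state is a dict: "t": time; "qpos": joint angles; "qd": joint speeds; "joint_efforts": joint torques, N m; "tool_pos": TCP position; "tcp_rot": TCP orientation; "force": force on the tool from outside, world axes, zero at the start; "ft_torque": the same for the moment, N m; "grip_width": finger opening in m; "grasp_force": force on a finger pad.
Only numpy, scipy, OpenCV 4.12 (cv2) and the standard library are available. Lean on these libraries where they do the work, as an engineer would, in place of code of your own. Each camera call takes 0.05 s, during which the arm holds its last target. There are 200 camera calls.

TASK

Put the tube roller mixer into third gear: with the fingertips, push its red gear lever along its slot to the cross channel in the middle of the H-shaped gate, across to the right-hand side as seen from the robot, then forward, away from the robot, until it is fully home in the slot marked with three white dots on green. Only push the lever from outside, never take it between the fingers, and leave the jar, vial, wash bottle and tube rack where they stand. Finish with the hand clear of the lever.

Things in the scene. Friction and masses are not known exactly. Their poses are not given: they have to be found in the camera images.
- mixer: White bench-top tube roller mixer, fixed. Origin: on the bench straight below the lever's pivot. +x points forward (away from its front), +y to the left of a person at its front. Housing x -85 to +225 mm, y -165 to +165 mm, deck top at z = 80 mm. Behind the gate, from x = 83 mm, four rollers with capped tubes and blue end cheeks, up to z = 120 mm.
- gate (a point): Middle of the H gate, straight above the mixer's origin, on the top of the aluminium gate plate (96 x 90 mm, 90 mm above the bench; axes as the mixer's). Slots along x at y = +14.5 mm (left: gear 1 forward, 2 rear) and y = -14.5 mm (right: gear 3 forward, 4 rear), joined only by a cross channel along y at x = 0. Slots 14 mm, channel 18 mm wide; the teeth between the slots have round noses.
- shift_fore (a joint): Fore-and-aft angle of the gear lever (rad): 0 in the cross channel, +0.30 fully forward (mixer +x), -0.30 fully to the rear. Axis: the mixer's y, through the pivot 20 mm above the mixer's origin. Stays where it is left; moving it takes about 2 N at the grip. Starts anywhere in the left slot, at either end or between.
- shift_side (a joint): Sideways angle of the gear lever (rad): -0.22 in the left slot (mixer +y), +0.22 in the right slot (mixer -y). The axis is the mixer's x turned with shift_fore, through the same pivot. Stays where it is left; about 2 N at the grip. It can change sides only while shift_fore is within about 0.06 of 0.
- grip_mid (a point): Point on the axis of the lever's red round grip, 115 mm up the lever from the pivot (so 135 mm above the bench with the lever upright). The lever is a 10 mm steel stem with a red grip 28 mm in diameter, from 85 to 150 mm up the lever from the pivot. The point's z axis runs up the lever.
- grip_upper (a point): Point on the axis of the same grip, 140 mm up the lever from the pivot, 10 mm below its top.
- slot3 (a point): Centre of the green label with three white dots, on the gate plate just beyond the forward end of the right-hand slot (gear 3), 91 mm above the bench. The other slots bear one, two and four black dots.
- jar: Small amber jar with white lid, 38 mm in diameter, 45 mm tall, standing loose on the mixer's deck to the left of the gate. Origin: centre of its underside.
- vial: Small clear vial with green cap, 28 mm in diameter, 50 mm tall, standing loose on the deck to the right of the gate. Origin: centre of its underside.
- wash_bottle: White wash bottle with red cap, 64 mm in diameter, 150 mm tall, loose on the bench to the right of the mixer. Origin: centre of its underside.
- tube_rack: Wooden rack, 60 by 120 mm, with four glass tubes fixed in it, 103 mm tall in all, loose on the bench to the left of the mixer. Origin: centre of its underside.
Things that resemble listed ones, but are neither listed nor needed, are in the scene too. Leave any pink look-alike of the vial alone. Of the things that look like the tube_rack, take the one that is farthest from the robot's base at the start.

How it is judged:
By the outcome, as a careful person would: the job done as asked, in the order asked, and still so for the second after the job is handed in, with the robot touching nothing.
It also fails if it takes over 61 s, if anything falls off the work surface, if the arm or the gripper's body presses on something with over 40 N, if the wrist force passes 120 N, or if a joint passes its speed limit or range.

## Working session

There is one attempt and no reset: what is moved stays moved. The work goes in short steps, Python scripts to look and compute and a tool call to move; the robot and the scene stay as the last step left them, time stands still between calls to the robot, and variables do not carry over. Pictures are saved under pics/ and viewed, at most 10 in all, crops included, and the job is handed in when it is done.

Besides the shell and the picture viewer there is one more tool, called after "Request:" as a command line: name --argument value ..., lists and objects as JSON in quotes. move_arm: Moves the arm, as the interface text tells. Its arguments: {"type":"object","properties":{"increments":{"type":"array","items":{"type":"number"}},"gripper":{"type":"number"},"force":{"type":"number"}},"required":["increments"]}

```bash
ls; mkdir -p pics; python3 - <<'E'
from station import manip
import cv2,numpy as np
s=manip.read_state();print(s['t'],s['tool_pos'],s['tcp_rot'],s['grip_width'])
ims=[]
for n in('scene','side','wrist'):
    im=manip.grab_frame(n);cv2.imwrite(f'pics/{n}0.png',im[:,:,::-1])
    c=manip.get_calibration(n);R=cv2.Rodrigues(np.array(c['rvec']))[0];print(n,c['fx'],c['cx'],c['cy'],-R.T@np.array(c['tvec']),R[2])
E
```

```text
pics
0.0 [5.24591149e-01 9.87476727e-05 2.30634602e-01] [-6.13864452e-04  7.07100681e-01  7.07112468e-01 -4.55468561e-04] 0.08538255150026082
scene 515.1759461986028 328.6949438833245 249.27039438876125 [ 1.11742288 -0.06132495  0.94861492] [-0.57370749  0.11927397 -0.81032922]
side 453.0373768925792 324.65102736166045 236.5033776316683 [ 0.30374121 -0.78267571  0.62405715] [ 0.19978619  0.84209544 -0.50095983]
wrist 360.8939454457375 319.1535092265247 244.7472829666227 [0.52530829 0.0770333  0.37253706] [-0.00134882 -0.30067235 -0.95372654]
```

View pics/scene0.png

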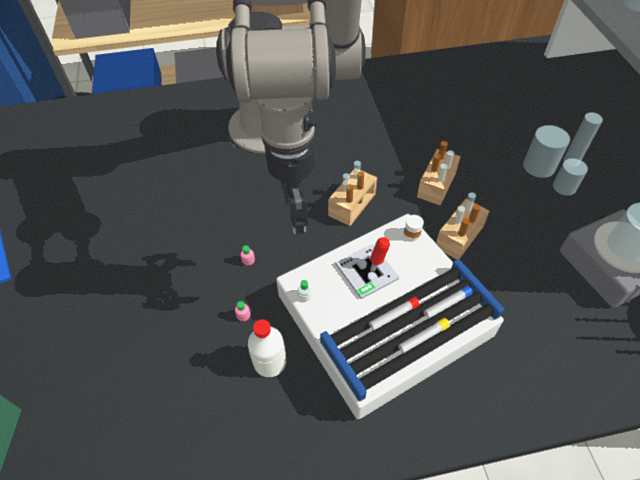

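View pics/side0.png

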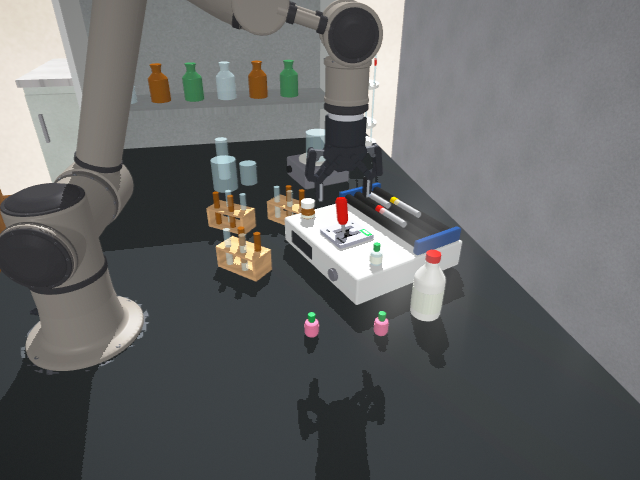

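The scene view shows the mixer yawed: the gate is near (368,268), the red grip near (381,250) and the green label near (366,289). The vial is at (304,290), the jar at (413,227) and the wash bottle at (266,350). In the side view the grip is at (342,210). Next I'll measure these.

```bash
cat > h.py <<'E'
import cv2,numpy as np
from station import manip
def cam(c):
    R=cv2.Rodrigues(np.array(c['rvec']))[0];return R,-R.T@np.array(c['tvec']),c
def ray(C,p):
    R,o,c=C;d=R.T@np.array([(p[0]-c['cx'])/c['fx'],(p[1]-c['cy'])/c['fy'],1]);return o,d/np.linalg.norm(d)
def onz(C,p,z):
    o,d=ray(C,p);return o+d*(z-o[2])/d[2]
def tri(rs):
    A=sum(np.eye(3)-np.outer(d,d) for o,d in rs);b=sum((np.eye(3)-np.outer(d,d))@o for o,d in rs);return np.linalg.solve(A,b)
def proj(C,P):
    R,o,c=C;q=R@(np.array(P)-o);return np.array([c['fx']*q[0]/q[2]+c['cx'],c['fy']*q[1]/q[2]+c['cy']])
def blobs(m,k=30):
    n,l,s,ce=cv2.connectedComponentsWithStats(m.astype(np.uint8));return [(ce[i].round(1),s[i].tolist(),l==i) for i in range(1,n) if s[i][4]>=k]
def masks(im):
    h=cv2.cvtColor(im,cv2.COLOR_RGB2HSV).astype(int);H,S,V=h[...,0],h[...,1],h[...,2]
    return dict(red=((H<6)|(H>174))&(S>180)&(V>90),green=(H>50)&(H<80)&(S>120)&(V>80),white=(S<40)&(V>170))
E
python3 - <<'E'
from h import *
ims={n:cv2.imread(f'pics/{n}0.png')[:,:,::-1].copy() for n in('scene','side')}
C={n:cam(manip.get_calibration(n)) for n in ims}
for n in ims:
    m=masks(ims[n])
    for k in('red','green'):
        for b in blobs(m[k],15):print(n,k,b[0],b[1],onz(C[n],b[0],.091).round(3) if k=='green' else '')
    if n=='scene':
        a=np.argwhere(m['white'])
        bl=max(blobs(m['white']),key=lambda b:b[1][4] if b[0][1]>200 and b[0][0]<560 else 0)
        print('deck',bl[0],bl[1]);cnt=cv2.findContours(bl[2].astype(np.uint8),0,2)[0][0]
        for p in cv2.approxPolyDP(cv2.convexHull(cnt),6,True)[:,0]:print(p,onz(C[n],p,.08).round(3))
cr=cv2.resize(ims['scene'][225:315,320:420],None,fx=6,fy=6,interpolation=cv2.INTER_CUBIC)
cv2.imwrite('pics/c1.png',cr[:,:,::-1])
E
```

```text
scene red [379.7 250.6] [371, 238, 18, 27, 311] 
scene red [414.  301.9] [408, 297, 11, 12, 72] 
scene red [261.6 327.8] [253, 319, 17, 19, 234] 
scene green [245.4 248.8] [242, 245, 7, 9, 48] [ 0.473 -0.102  0.091]
scene green [304.1 284.2] [301, 280, 7, 9, 53] [0.583 0.    0.091]
scene green [365.8 288.3] [358, 283, 17, 11, 59] [0.617 0.116 0.091]
scene green [240.3 304.8] [237, 301, 7, 9, 52] [ 0.603 -0.127  0.091]
deck [362.9 277.1] [277, 214, 176, 126, 9038]
[419 216] [0.456 0.278 0.08 ]
[451 266] [0.595 0.301 0.08 ]
[314 337] [ 0.693 -0.002  0.08 ]
[277 278] [ 0.55  -0.049  0.08 ]
[406 214] [0.445 0.252 0.08 ]
side red [341.6 209.5] [335, 197, 13, 27, 267] 
side red [377.9 207.8] [375, 205, 7, 7, 32] 
side red [436.3 253.2] [433, 250, 8, 7, 39] 
side green [288.6  80.6] [281, 60, 17, 37, 451] [0.718 1.907 0.091]
side green [192.1  84.5] [183, 63, 20, 38, 488] [0.179 1.898 0.091]
side green [365.7 232.9] [360, 230, 12, 6, 19] [0.616 0.109 0.091]
side green [376.5 246.5] [374, 243, 6, 9, 46] [0.621 0.045 0.091]
side green [381.7 315.3] [378, 311, 8, 10, 60] [ 0.553 -0.186  0.091]
side green [311.2 316.3] [308, 312, 8, 10, 64] [ 0.428 -0.161  0.091]
```

View pics/c1.png

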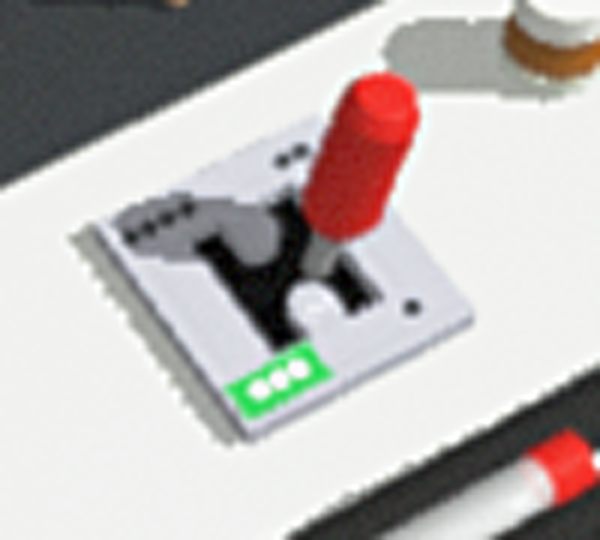

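The crop shows the plate corners at about (245,438), (472,320) and (95,222). The lever is in the left slot, near the cross channel, and the grip top is at (382,95).

```bash
python3 - <<'E'
from h import *
ims={n:cv2.imread(f'pics/{n}0.png')[:,:,::-1].copy() for n in('scene','side')}
C={n:cam(manip.get_calibration(n)) for n in ims}
f=lambda X,Y:((X+.5)/6-.5+320,(Y+.5)/6-.5+225)
P=[onz(C['scene'],f(*p),.09) for p in((245,433),(472,317),(97,223),(320,118))]
for p in P:print(p.round(4))
print('sizes',np.linalg.norm(P[0]-P[1]),np.linalg.norm(P[0]-P[2]))
fx=(P[0]-P[2])+(P[1]-P[3]);print('yaw from sides',np.degrees(np.arctan2(fx[1],fx[0])))
l=P[1]-P[0]+P[3]-P[2];print('yaw from y',np.degrees(np.arctan2(-l[0],l[1])))
g=sum(P)/4;print('gate',g)
# deck front edge & yaw
a,b=onz(C['scene'],(277,278),.08),onz(C['scene'],(406,214),.08);v=b-a;print('deck yaw',np.degrees(np.arctan2(-v[0],v[1])))
lab=onz(C['scene'],(365.8,288.3),.091)
G=tri([ray(C['scene'],(379.7,250.6)),ray(C['side'],(341.6,209.5))]);print('grip',G)
for yw in(-12,-14,-16,-18,-20):
    t=np.radians(yw);R=np.array([[np.cos(t),np.sin(t),0],[-np.sin(t),np.cos(t),0],[0,0,1]])
    print(yw,'grip in mixer',(R@(G-g)).round(4),'label',(R@(lab-g)).round(4))
E
```

```text
[0.6328 0.1015 0.09  ]
[0.6055 0.1854 0.09  ]
[0.543  0.0726 0.09  ]
[0.5161 0.1573 0.09  ]
sizes 0.08822872034445517 0.09439439811673184
yaw from sides 17.640977381933933
yaw from y 17.814491665411662
gate [0.57434823 0.12915759 0.09      ]
deck yaw 19.332548644438713
grip [0.56678927 0.15409605 0.13680382]
-12 grip in mixer [-0.0126  0.0228  0.0468] label [ 0.0445 -0.0038  0.001 ]
-14 grip in mixer [-0.0134  0.0224  0.0468] label [ 0.0446 -0.0023  0.001 ]
-16 grip in mixer [-0.0141  0.0219  0.0468] label [ 0.0447 -0.0007  0.001 ]
-18 grip in mixer [-0.0149  0.0214  0.0468] label [0.0447 0.0008 0.001 ]
-20 grip in mixer [-0.0156  0.0208  0.0468] label [0.0446 0.0024 0.001 ]
```

The mixer yaw is about +17.7°. The gate is at (0.574, 0.129) and the plate size checks out at 88 x 94 mm against 90 x 96. The grip is at mixer (0.000, +0.026), so the lever is in the left slot beside the cross channel. I'll shut the fingers, align them with the mixer and hover to the left of the lever.

Request:
move_arm --increments '[0.03,0.004,0,0,0,-0.05,0.06,0.008,0,0,0,-0.1,0.09,0.012,0,0,0,-0.15,0.12,0.016,0,0,0,-0.2,0.15,0.02,0,0,0,-0.25,0.18,0.023,0,0,0,-0.29,0.203,0.026,0,0,0,-0.309,0.203,0.026,0,0,0,-0.309,0.203,0.026,0,0,0,-0.309,0.203,0.026,0,0,0,-0.309,0.203,0.026,0,0,0,-0.309]' --gripper -1

```text
t: 1.07
tool_pos: [0.551, 0.2019, 0.2312]
tcp_rot: [-0.0, 0.59, 0.807, -0.0]
force: [0.1, 0.0, -0.2]
grip_width: -0.0002
grasp_force: 0.0
```

```bash
cat >> h.py <<'E'
g=np.array([.5744,.1292,0]);YAW=np.radians(17.7)
M=np.array([[np.cos(YAW),np.sin(YAW),0],[-np.sin(YAW),np.cos(YAW),0],[0,0,1]])
def look(tag,show=('scene',)):
    s=manip.read_state();print('t',round(s['t'],2),'tcp mixer',(M@(s['tool_pos']-g)).round(4),'F mixer',(M@s['force']).round(1),'w',round(s['grip_width'],4))
    R=cv2.Rodrigues(cv2.Rodrigues(np.zeros(3))[0])[0]
    from scipy.spatial.transform import Rotation as Ro
    q=s['tcp_rot'];print((M@Ro.from_quat([q[1],q[2],q[3],q[0]]).as_matrix()).round(3).tolist())
    rs={}
    for n in('scene','side','wrist'):
        c=cam(manip.get_calibration(n));im=manip.grab_frame(n);cv2.imwrite(f'pics/{tag}_{n}.png',im[:,:,::-1])
        b=[b for b in blobs(masks(im)['red'],60)]
        print(n,[(x[0].tolist(),x[1]) for x in b]);rs[n]=(c,b)
    return rs
E
python3 - <<'E'
from h import *
look('a')
a=cv2.imread('pics/a_wrist.png');b=cv2.imread('pics/a_scene.png')[170:350,260:480]
b=cv2.resize(b,(400,327));a=cv2.resize(a,(400,300));cv2.imwrite('pics/a.png',np.hstack([np.pad(a,((0,27),(0,0),(0,0))),b]))
E
```

```text
t 1.07 tcp mixer [-2.000e-04  7.640e-02  2.312e-01] F mixer [ 0.1 -0.  -0.2] w -0.0002
[[0.001, 1.0, -0.0], [1.0, -0.001, -0.0], [-0.0, -0.0, -1.0]]
scene [([379.8, 250.6], [371, 238, 19, 26, 309]), ([414.0, 301.9], [408, 297, 12, 12, 73]), ([261.6, 327.8], [253, 319, 17, 18, 236])]
side [([341.6, 209.5], [335, 197, 13, 27, 267])]
wrist [([464.0, 295.9], [451, 282, 27, 28, 644]), ([318.8, 291.9], [305, 288, 28, 8, 133])]
```

View pics/a.png

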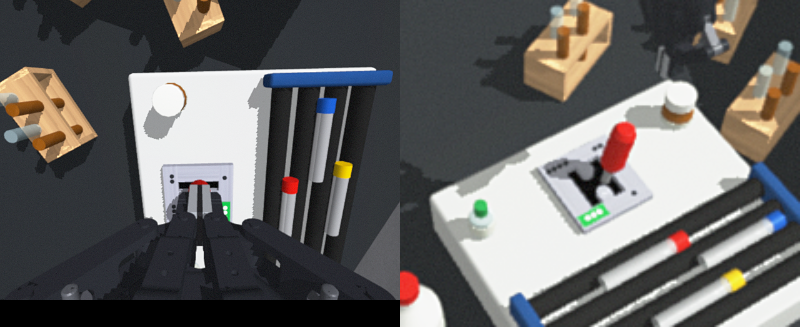

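The pushing frame is aligned with the mixer, and the jar is off to the rear left, below the planned tip height. I'll descend beside the grip and then push to the right.

Request:
move_arm --increments '[0,0,0.02,0,0,0,0,0,0.04,0,0,0,0,0,0.06,0,0,0,0,0,0.08,0,0,0,0,0,0.092,0,0,0,0,0,0.092,0,0,0,-0.01,0,0.092,0,0,0,-0.018,0,0.092,0,0,0,-0.025,0,0.092,0,0,0,-0.03,0,0.092,0,0,0,-0.035,0,0.092,0,0,0,-0.035,0,0.092,0,0,0]'

```text
t: 2.22
tool_pos: [0.5624, 0.1687, 0.1401]
tcp_rot: [0.001, 0.59, 0.807, 0.001]
force: [0.6, 0.7, 1.2]
grip_width: -0.0002
grasp_force: 0.6
```

```bash
python3 - <<'E'
from h import *
look('b')
E
```

```text
t 2.22 tcp mixer [0.0006 0.0413 0.1401] F mixer [0.8 0.5 1.2] w -0.0002
[[0.001, 1.0, 0.002], [1.0, -0.001, -0.0], [-0.0, 0.002, -1.0]]
scene [([374.7, 252.7], [367, 240, 17, 27, 296]), ([414.2, 302.0], [409, 297, 11, 12, 73]), ([261.6, 327.9], [254, 319, 16, 19, 233])]
side [([344.4, 211.0], [339, 198, 11, 28, 267])]
wrist [([539.5, 312.9], [519, 292, 42, 43, 1415]), ([319.3, 411.7], [312, 394, 15, 34, 405])]
```

The lever is already moving sideways at low force, so I'll keep pushing to the right.

Request:
move_arm --increments '[-0.006,0,0,0,0,0,-0.012,0,0,0,0,0,-0.018,0,0,0,0,0,-0.024,0,0,0,0,0,-0.03,0,0,0,0,0,-0.036,0,0,0,0,0,-0.042,0,0,0,0,0,-0.048,0,0,0,0,0,-0.054,0,0,0,0,0,-0.059,0,0,0,0,0,-0.062,0,0,0,0,0,-0.062,0,0,0,0,0]'

```text
t: 3.37
tool_pos: [0.5777, 0.1146, 0.1374]
tcp_rot: [-0.005, 0.59, 0.807, 0.001]
force: [-5.9, 21.2, -3.0]
grip_width: -0.0005
grasp_force: 9.5
```

```bash
python3 - <<'E'
from h import *
rs=look('c')
G=tri([ray(rs['scene'][0],rs['scene'][1][0][0]),ray(rs['side'][0],rs['side'][1][0][0])]);print((M@(G-g)).round(4))
E
```

```text
t 3.37 tcp mixer [-0.0013 -0.0149  0.1374] F mixer [ 0.9 22.  -3. ] w -0.0005
[[0.0, 1.0, -0.005], [1.0, -0.0, 0.01], [0.01, -0.005, -1.0]]
scene [([354.8, 263.3], [347, 253, 18, 22, 251]), ([414.0, 301.9], [408, 297, 12, 12, 74]), ([261.6, 327.8], [253, 319, 17, 19, 234])]
side [([354.8, 220.0], [348, 208, 15, 26, 260])]
wrist [([566.7, 210.2], [543, 191, 48, 40, 1637]), ([321.6, 293.8], [295, 284, 51, 23, 482]), ([319.5, 405.4], [314, 394, 12, 23, 251])]
[ 0.0004 -0.0305  0.1343]
```

22 N of push means the lever is against the right-hand stop. I'll back off, go round behind it and approach for the forward push.

Request:
move_arm --increments '[0.012,0,0,0,0,0,0.025,0,0,0,0,0,0.03,0,0,0,0,0,0.03,-0.02,0,0,0,0,0.03,-0.04,0,0,0,0,0.03,-0.06,0,0,0,0,0.03,-0.06,0,0,0,0,0.02,-0.06,0,0,0,0,0.008,-0.06,0,0,0,0,-0.005,-0.06,0,0,0,0,-0.006,-0.06,0,0,0,0,-0.006,-0.06,0,0,0,0]'

```text
t: 4.52
tool_pos: [0.5261, 0.0852, 0.1391]
tcp_rot: [0.0, 0.591, 0.807, -0.0]
force: [-0.3, -0.0, -0.1]
grip_width: 0.0002
grasp_force: 0.0
```

```bash
python3 - <<'E'
from h import *
rs=look('d')
G=tri([ray(rs['scene'][0],rs['scene'][1][0][0]),ray(rs['side'][0],rs['side'][1][0][0])]);print((M@(G-g)).round(4))
a=cv2.imread('pics/d_wrist.png');b=cv2.imread('pics/d_scene.png')[170:350,260:480]
b=cv2.resize(b,(400,327));a=cv2.resize(a,(400,300));cv2.imwrite('pics/d.png',np.hstack([np.pad(a,((0,27),(0,0),(0,0))),b]))
E
```

```text
t 4.52 tcp mixer [-0.0594 -0.0272  0.1391] F mixer [-0.3  0.1 -0.1] w 0.0002
[[0.002, 1.0, 0.0], [1.0, -0.002, -0.0], [-0.0, 0.0, -1.0]]
scene [([357.3, 261.6], [350, 251, 17, 22, 260]), ([414.1, 302.0], [409, 297, 10, 12, 73]), ([261.6, 328.0], [253, 319, 17, 19, 237])]
side [([353.6, 218.5], [347, 206, 15, 26, 263])]
wrist [([456.3, 318.2], [409, 254, 96, 127, 7635])]
[ 0.0005 -0.025   0.1359]
```

View pics/d.png

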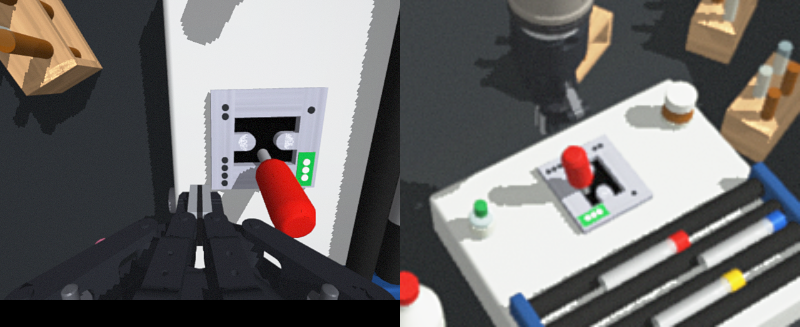

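The lever is in the right slot: the grip is at mixer (0.000, -0.025) and the fingers are directly behind it. Now I'll push forward.

Request:
move_arm --increments '[0.001,0.01,0,0,0,0,0.001,0.018,0,0,0,0,0.001,0.024,0,0,0,0,0.001,0.03,0,0,0,0,0.001,0.035,0,0,0,0,0.001,0.04,0,0,0,0,0.001,0.045,0,0,0,0,0.001,0.05,0,0,0,0,0.001,0.055,0,0,0,0,0.001,0.058,0,0,0,0,0.001,0.06,0,0,0,0,0.001,0.06,0,0,0,0]'

```text
t: 5.67
tool_pos: [0.5822, 0.106, 0.139]
tcp_rot: [-0.0, 0.59, 0.808, -0.0]
force: [-0.8, 1.3, -0.7]
grip_width: 0.0003
grasp_force: 0.6
```

```bash
python3 - <<'E'
from h import *
rs=look('e')
G=tri([ray(rs['scene'][0],rs['scene'][1][0][0]),ray(rs['side'][0],rs['side'][1][0][0])]);print((M@(G-g)).round(4))
E
```

```text
t 5.67 tcp mixer [ 0.0004 -0.0245  0.139 ] F mixer [-0.4  1.5 -0.7] w 0.0003
[[-0.0, 1.0, -0.0], [1.0, 0.0, 0.0], [0.0, -0.0, -1.0]]
scene [([364.2, 270.6], [357, 261, 15, 21, 240]), ([414.0, 302.0], [408, 297, 11, 12, 72]), ([261.6, 327.9], [254, 319, 16, 19, 236])]
side [([362.4, 217.3], [354, 205, 17, 26, 249])]
wrist [([564.1, 188.0], [538, 169, 52, 40, 1706]), ([373.8, 307.0], [330, 254, 91, 106, 5538])]
[ 0.0243 -0.0248  0.1337]
```

The lever is moving freely, with the grip at x = 24 mm of about 34 mm. I'll push on until it stops.

Request:
move_arm --increments '[0,0.004,0,0,0,0,0,0.008,0,0,0,0,0,0.011,0,0,0,0,0,0.014,0,0,0,0,0,0.016,0,0,0,0,0,0.016,0,0,0,0]'

```text
t: 6.32
tool_pos: [0.5967, 0.1105, 0.1388]
tcp_rot: [-0.001, 0.59, 0.808, -0.001]
force: [-4.9, -1.4, 0.2]
grip_width: 0.0
grasp_force: 2.6
```

```bash
python3 - <<'E'
from h import *
rs=look('f')
G=tri([ray(rs['scene'][0],rs['scene'][1][0][0]),ray(rs['side'][0],rs['side'][1][0][0])]);print((M@(G-g)).round(4))
E
```

```text
t 6.32 tcp mixer [ 0.0155 -0.0246  0.1388] F mixer [-5.1  0.1  0.2] w 0.0
[[-0.0, 1.0, -0.003], [1.0, 0.0, 0.0], [0.0, -0.003, -1.0]]
scene [([367.1, 275.5], [360, 267, 15, 18, 203]), ([414.0, 301.9], [409, 297, 10, 12, 72]), ([261.6, 327.9], [253, 319, 17, 19, 233])]
side [([367.4, 216.5], [357, 205, 25, 26, 279])]
wrist [([533.5, 188.3], [508, 169, 50, 40, 1627]), ([366.2, 305.0], [318, 253, 96, 107, 5286])]
[ 0.0369 -0.0265  0.1337]
```

Request:
move_arm --increments '[0,0.002,0,0,0,0,0,0.004,0,0,0,0,0,0.005,0,0,0,0,0,0.005,0,0,0,0]'

```text
t: 6.8
tool_pos: [0.5997, 0.1116, 0.1382]
tcp_rot: [-0.002, 0.59, 0.808, -0.003]
force: [-9.5, -3.3, -1.1]
grip_width: -0.0002
grasp_force: 4.7
```

Request:
move_arm --increments '[0,0.003,0,0,0,0,0,0.006,0,0,0,0,0,0.006,0,0,0,0,0,0.006,0,0,0,0]'

```text
t: 7.13
tool_pos: [0.6034, 0.113, 0.1372]
tcp_rot: [-0.004, 0.59, 0.808, -0.004]
force: [-14.6, -4.9, -1.1]
grip_width: -0.0003
grasp_force: 7.1
```

```bash
python3 - <<'E'
from h import *
rs=look('g')
G=tri([ray(rs['scene'][0],rs['scene'][1][0][0]),ray(rs['side'][0],rs['side'][1][0][0])]);print((M@(G-g)).round(4))
E
```

```text
t 7.13 tcp mixer [ 0.0227 -0.0242  0.1372] F mixer [-15.4  -0.2  -1.1] w -0.0003
[[-0.0, 1.0, -0.012], [1.0, 0.0, 0.001], [0.001, -0.012, -1.0]]
scene [([367.8, 277.5], [361, 270, 15, 16, 179]), ([414.0, 302.0], [408, 297, 12, 12, 73]), ([261.6, 327.9], [253, 319, 17, 19, 235])]
side [([368.3, 217.0], [358, 205, 24, 26, 261])]
wrist [([521.3, 190.1], [497, 171, 49, 40, 1633]), ([358.3, 303.8], [309, 255, 95, 105, 4699])]
[ 0.0399 -0.0265  0.1314]
```

Force rises steadily while the grip barely moves, so the lever is at its end stop. I'll back away, rise clear and inspect.

Request:
move_arm --increments '[0,-0.02,0,0,0,0,0,-0.045,0,0,0,0,0,-0.07,0,0,0,0,0,-0.08,0,0,0,0,0,-0.08,-0.03,0,0,0,0,-0.08,-0.06,0,0,0,0,-0.08,-0.09,0,0,0,0,-0.08,-0.1,0,0,0,0,-0.08,-0.1,0,0,0,0,-0.08,-0.1,0,0,0]'

```text
t: 8.12
tool_pos: [0.5319, 0.0898, 0.2393]
tcp_rot: [0.001, 0.59, 0.808, 0.0]
force: [-1.0, 0.1, -0.4]
grip_width: -0.0001
grasp_force: 0.0
```

```bash
python3 - <<'E'
from h import *
rs=look('i')
G=tri([ray(rs['scene'][0],rs['scene'][1][0][0]),ray(rs['side'][0],rs['side'][1][0][0])]);print((M@(G-g)).round(4))
# expected grip centre (117.5 up lever) for fore f, side .22
for f in(.24,.27,.30):
    r=.1175;P=np.array([r*np.cos(.22)*np.sin(f),-r*np.sin(.22),.02+r*np.cos(.22)*np.cos(f)]);W=M.T@P+g
    print(f,P.round(4),[proj(rs[n][0],W).round(1) for n in('scene','side')])
a=cv2.imread('pics/i_scene.png')[150:390,220:500];b=cv2.imread('pics/i_scene.png')[225:315,310:410]
cv2.imwrite('pics/i.png',np.hstack([cv2.resize(a,(400,343)),cv2.resize(b,(381,343),interpolation=cv2.INTER_CUBIC)]))
E
```

```text
t 8.12 tcp mixer [-0.0525 -0.0246  0.2393] F mixer [-0.9  0.4 -0.4] w -0.0001
[[-0.0, 1.0, 0.002], [1.0, 0.0, -0.0], [-0.0, 0.002, -1.0]]
scene [([366.8, 274.8], [360, 266, 15, 19, 204]), ([414.0, 302.0], [408, 297, 11, 12, 74]), ([261.6, 327.9], [254, 319, 16, 19, 234])]
side [([366.7, 215.9], [357, 205, 25, 26, 313])]
wrist [([550.4, 168.1], [534, 156, 33, 25, 713]), ([442.4, 244.8], [406, 213, 73, 64, 2793])]
[ 0.0355 -0.0262  0.1351]
0.24 [ 0.0273 -0.0256  0.1314] [array([364.2, 273.5]), array([363. , 217.5])]
0.27 [ 0.0306 -0.0256  0.1305] [array([365.1, 275. ]), array([364.1, 217.5])]
0.3 [ 0.0339 -0.0256  0.1295] [array([366. , 276.5]), array([365.3, 217.6])]
```

View pics/i.png

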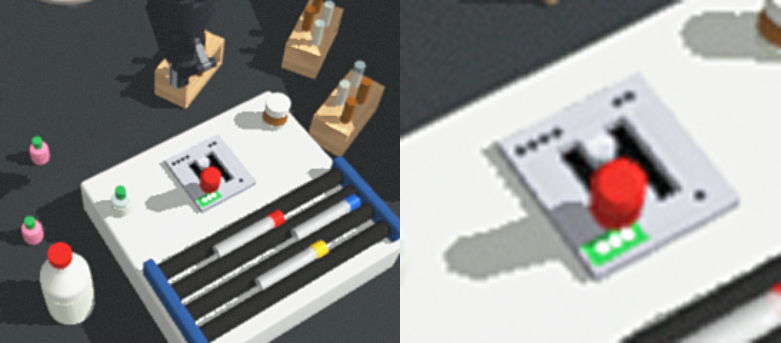

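```bash
python3 - <<'E'
from h import *
C=cam(manip.get_calibration('scene'))
def box(f,s):   # outline bbox/centroid of the grip cylinder by its points
    Q=[];
    for r in np.linspace(.085,.150,12):
        for a in np.linspace(0,2*np.pi,40):
            p=np.array([.014*np.cos(a),.014*np.sin(a),r]);c,d=np.cos(s),np.sin(s)
            p=np.array([p[0],c*p[1]-d*p[2],d*p[1]+c*p[2]]);c,d=np.cos(f),np.sin(f)
            p=np.array([c*p[0]+d*p[2],p[1],-d*p[0]+c*p[2]+.02]);Q.append(proj(C,M.T@p+g))
    h=cv2.convexHull(np.float32(Q));m=cv2.moments(h);return np.round([m['m10']/m['m00'],m['m01']/m['m00'],cv2.contourArea(h)],1)
print('seen 379.7 250.6 311',box(0,-.22));print('seen 357.3 261.6 260',box(0,.22))
for f in(.22,.26,.3):print('seen 366.8 274.8 204',f,box(f,.22))
for n in('a','i'):
    im=cv2.imread(f'pics/{n}_scene.png')[:,:,::-1].copy()
    print(n,[b[0].tolist() for b in blobs(masks(im)['green'],30)])
E
```

```text
seen 379.7 250.6 311 [379.5 251.  457.4]
seen 357.3 261.6 260 [356.7 261.7 387.9]
seen 366.8 274.8 204 0.22 [363.6 272.  307.1]
seen 366.8 274.8 204 0.26 [364.9 274.  290.8]
seen 366.8 274.8 204 0.3 [366.1 276.1 274.7]
a [[245.6, 248.7], [304.1, 284.2], [365.8, 288.3], [240.4, 304.8]]
i [[245.4, 248.9], [304.1, 284.2], [365.3, 289.1], [240.4, 304.8]]
```

```bash
python3 - <<'E'
from h import *
def m2(im):
    h=cv2.cvtColor(im,cv2.COLOR_RGB2HSV).astype(int);return ((h[...,0]<9)|(h[...,0]>170))&(h[...,1]>110)&(h[...,2]>50)
for n in('a','d','i'):
    for v in('scene','side'):
        im=cv2.imread(f'pics/{n}_{v}.png')[:,:,::-1].copy()
        print(n,v,[(b[0].tolist(),b[1]) for b in blobs(m2(im),60) if 340<b[0][0]<390])
E
```

```text
a scene [([379.8, 250.8], [370, 237, 20, 28, 350])]
a side [([341.7, 209.7], [335, 197, 13, 28, 296])]
d scene [([357.2, 261.7], [349, 250, 18, 24, 302])]
d side [([353.7, 218.6], [347, 206, 16, 27, 283])]
i scene [([366.8, 274.9], [360, 266, 16, 19, 231])]
i side [([366.9, 215.8], [357, 204, 27, 27, 342])]
```

The estimates put the lever at about 0.29 rad against a target of 0.30. One firmer push will confirm it: if it's home, the picture shouldn't change.

Request:
move_arm --increments '[0,0,0.035,0,0,0,0,0,0.07,0,0,0,0,0,0.1,0,0,0,0,0.02,0.1,0,0,0,0,0.04,0.1,0,0,0,0,0.055,0.1,0,0,0,0,0.065,0.1,0,0,0,0,0.073,0.1,0,0,0,0,0.08,0.1,0,0,0,0,0.084,0.1,0,0,0,0,0.084,0.1,0,0,0,0,0.084,0.1,0,0,0]'

```text
t: 9.27
tool_pos: [0.6047, 0.1138, 0.135]
tcp_rot: [-0.007, 0.59, 0.808, -0.007]
force: [-17.9, -6.1, -1.4]
grip_width: -0.0001
grasp_force: 8.4
```

Request:
move_arm --increments '[0,-0.02,0,0,0,0,0,-0.045,0,0,0,0,0,-0.07,0,0,0,0,0,-0.084,0,0,0,0,0,-0.084,-0.03,0,0,0,0,-0.084,-0.06,0,0,0,0,-0.084,-0.09,0,0,0,0,-0.084,-0.1,0,0,0,0,-0.084,-0.1,0,0,0,0,-0.084,-0.1,0,0,0]'

```text
t: 10.1
tool_pos: [0.5312, 0.0897, 0.2383]
tcp_rot: [-0.0, 0.59, 0.807, -0.0]
force: [-0.4, -0.3, -0.9]
grip_width: 0.0002
grasp_force: 0.0
```

```bash
python3 - <<'E'
from h import *
look('j')
E
```

```text
t 10.1 tcp mixer [-0.0532 -0.0245  0.2383] F mixer [-0.4 -0.2 -0.9] w 0.0002
[[-0.0, 1.0, -0.001], [1.0, 0.0, 0.0], [0.0, -0.001, -1.0]]
scene [([367.0, 274.8], [360, 266, 15, 19, 207]), ([414.0, 301.9], [408, 297, 11, 12, 71]), ([261.6, 327.9], [253, 319, 17, 19, 235])]
side [([366.6, 215.9], [357, 205, 25, 26, 314])]
wrist [([551.9, 168.5], [536, 157, 33, 24, 708]), ([443.4, 245.2], [407, 213, 73, 65, 2813])]
```

The picture is unchanged after a 19 N push, so the lever is home, and the hand is clear of it.

```bash
python3 -c "
from station import manip
print(manip.finish_job())"
```

```text
the job is handed in; nothing more can be done
None
```

The mixer's lever is in third gear, against its forward stop (a second 19 N push didn't move it); the hand is clear, nothing else was touched as far as the pictures show, and the job was handed in at about 10 s of the 61 s allowed.

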